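Stand the glaze test plate on edge in the drying rack

TASK

Lean the copper glaze test plate that lies on the worktop against the blue easel and let go of it there; then take it again by its upper long edge and stand it on a long edge, fully down and centred across both rails, in the free slot of the wooden drying rack (the one with the red strip). Do not drop the plate, and leave the two plates already in the rack and the glaze jars standing as they are.

Things in the scene. Friction and masses are not known exactly. Their poses are not given: they have to be found in the camera images.
- plate: copper test plate with eight coloured glaze chips, lying on the worktop, chips up. 60 x 100 mm; the solid slab is 8 mm thick, the flat chips on it (look only) add 2 mm. 0.12 kg. Origin: centre of its underside; x along the 60 mm width, y along the 100 mm length, z out of the face with the chips
- plate_centre (a point): the middle of that plate's slab, 4 mm above its underside; same axes
- easel: fixed blue easel, 84 mm deep. Two 10 mm wide arms at y = -32 and +32 mm, gap between them 54 mm; they slope 45 degrees, rising towards its +x (front looks to -x and up): surface from z = 35 at x = -21 mm, 46 mm long. A lip 6 mm thick stands 12 mm out of each arm's lower end. Nothing between the arms but an 8 mm high bar at x = 36. Origin: centre of its foot, on the worktop
- easel_seat (a point): where the middle of the plate's slab lies when the plate leans on the arms with a long edge on the lips: easel frame (-2.8, 0, 59.0) mm. Same axes as the easel (x horizontal, z up)
- rack: fixed light-wood drying rack, 78 x 166 x 34 mm: two toothed rails along its y at x = -32 and +32 mm, each 14 mm wide. Three slots run along its x, at y = -62, 0 and +62 mm, 11 mm wide, floor 12 mm above the worktop; rails' tops are at 34 mm, their topmost 6 mm flare to a 19 mm mouth. Origin: centre of its underside, on the worktop; z up
- slot_seat (a point): the middle of the top of the red strip (78 x 9.5 x 2 mm) that lies on the floor of the one free slot, 14 mm above the worktop; same axes as the rack, so x runs along the slot. The racked plate's lower long edge rests here
- plate_a_centre (a point): the middle of one of the two like plates that already stand on a long edge in the other slots; its x points up, its z across the slot
- plate_b_centre (a point): the middle of the other plate that already stands in the rack; same axes
- glaze_jar_2: loose glaze jar with a cream lid, 50 mm across, 63 mm high, beyond the easel and rack; origin: centre of its foot
- glaze_jar_3: loose glaze jar with a black lid, 49 mm across, 59 mm high, on the robot's side of the easel and rack; origin: centre of its foot
There are look-alikes about, which are no part of the job. What is shaped like the plate but purple is not meant.

How it is judged:
On the way:
1. the plate leans on the easel, on a long edge, let go (x of plate_centre in the frame of easel_seat between -0.012 and 0.012 m and z of plate_centre in the frame of easel_seat between -0.012 and 0.012 m and distance between plate_centre and easel_seat below 0.03 m and angle between the y axis of plate and the y axis of easel, either way round below 0.2 rad and angle between the z axis of plate and the z axis of easel, either way round between 0.6 and 0.97 rad and contact force between plate and easel above 0.2 N and contact force between plate and the fingers below 0.05 N and linear speed of plate below 0.03 m/s), for 0.2 s.
At the end, for the whole second after the job is handed in: The plate stands on a long edge in the slot with the red strip, released and at rest: its middle 26 to 33 mm above the strip (fully down), within 7 mm of the slot's middle across and 20 mm along it, its face within 0.2 rad of upright and its lower edge within 0.1 rad of level along the slot (y of plate_centre in the frame of slot_seat between -0.007 and 0.007 m and x of plate_centre in the frame of slot_seat between -0.02 and 0.02 m and z of plate_centre in the frame of slot_seat between 0.026 and 0.033 m and angle between the z axis of plate and the y axis of rack, either way round below 0.2 rad and angle between the y axis of plate and the x axis of rack, either way round below 0.1 rad and linear speed of plate below 0.02 m/s and contact force between plate and the fingers below 0.05 N); the robot touches nothing.
It fails at once if the plate is dropped (it falls free faster than 0.7 m/s, out of the fingers) (linear speed of plate above 0.7 m/s and contact force between plate and the fingers below 0.05 N).
It fails at once if a plate already in the rack is displaced by more than 15 mm (distance of any of plate_a_centre, plate_b_centre from where it was at the start of the episode above 0.015 m).
It fails at once if a glaze jar is pushed more than 20 mm or tipped over (distance of any of glaze_jar_2, glaze_jar_3 from where it was at the start of the episode above 0.02 m or angle between any of glaze_jar_2, glaze_jar_3's own z axis and vertical above 0.5 rad).
It also fails if it takes over 54 s, if anything falls off the work surface, if the arm or the gripper's body presses on something with over 40 N, if the wrist force passes 120 N, or if a joint passes its speed limit or range.

ROBOT

A 6-joint arm with a two-finger parallel gripper is mounted at the origin on a cart in front of the work surface, level with it; the furniture and walls round the work are solid. World frame = base frame: x ahead of the robot, y to its left, z up, the work surface at z = 0. Lengths are in m, angles in rad, forces in N, time in s.
With the tool pointing down it reaches from about 0.35 to 0.975 m from the base axis. Payload 4.9 kg.
Tool frame: the origin (TCP) lies on the centre line of the jaws, within the pads' length; the fingertips stand 19 mm ahead of it and the grasp point (between the pads) is the TCP; z points along the fingers, y is the line along which they close (so a half turn about z gives the same grasp; the last joint's range is limited). The gripper opens to 85 mm and grips with 20 to 120 N. Pads are 22 mm wide; open, the fingers measure 114 mm over their backs; the gripper's body (76 mm by 85 mm) begins 54 mm behind the grasp point. The pads swing forward as they close: fully open they stand 13 mm farther back than shut.
Start: joints at [-1.287, 0.053, 1.613, -0, 1.476, -0.119], TCP at [0.245, -0.575, 0.25] pointing down, gripper open.
Joint ranges: [-3.01, 3.01], [-1.01, 2.22], [0.06, 2.58], [-1.02, 4.17], [0.09, 2.62], [-3.14, 3.14]. Speed limits (rad/s): [2.57, 2.57, 3.14, 3.14, 3.14, 3.14].

INTERFACE

Orientations are given as a unit quaternion [w, x, y, z].
In Python, from plant import state, grab_frame, ticket, spotter gives the robot as it stands.
- The arm moves only by the tool apply_moves, never from a script. Its argument "series" is a list of rows, each an object of numbers: "jaw": the closure, from 0 (fully open) to 1 (shut); "dx", "dy", "dz": the shift along the tool's x, y, z in mm; "turn": the turn about the tool's z in rad. A call has 1 to 5 rows; each row is the pose to reach, as a shift and turn from the pose commanded when the call began, along the tool's axes at that moment; what a row does not reach only later rows make up. A row lasts 1/12 s, in which the tool goes at most 41.7 mm and 7.16 degrees, less where a joint would pass 70% of its speed; a pose out of reach is approached as far as the arm can. A call with a gripper value outside its range is refused whole. The fingers move at their own pace and stop on an object; the grip force is fixed at half the most. Time passes only in rows, so rows that repeat a pose let the fingers close. It gives the time, the measured TCP pose, the force, the opening and the grip force at its end, in the units of the state.
- state(): the state, without advancing time (a new reading comes with each control period).
- grab_frame(name): name is "scene" or "side" or "wrist"; returns a dict with "pixels" (420x560x3 uint8, red, green, blue), "mtx" (3x3 intrinsics, pixels), "camera_from_world" (4x4, takes a point from world to camera coordinates). Camera axes: x right, y down, z forward; pixel columns grow to the right and rows downward; lengths in m; the calibration is good to about 2 mm. The wrist camera is an equidistant fisheye: a pixel r from the principal point sees the ray r / f radians off the axis. A picture is of the moment at which its call begins. There is no depth.
- ticket.job_done(): hands the job in; it is judged then, once.
Trained networks look in a picture, given as the dict that the camera call returned (one of the last four; its "shot" number tells which), for a name from the list of things; names that differ only in an ending like _2 or _b are one class to them, and where a whole thing is asked for, a point or a joint stands for the part that bears it (a point fixed in the world has none). Each returns a list of dicts, best first, with "conf" (0 to 1); they miss things now and then, are a little off and sometimes report something else, mostly with a low value. They report only what shows in the picture. A call takes as long as a camera call. They do not tell look-alikes from the thing itself.
- spotter.outline_of(picture, target): "region" (420x560 bool, what is visible of it) and "extent" ([left, top, right, bottom] in pixels, round what is visible of it).
The state is a dict: "time": time; "joint_pos": joint angles; "joint_vel": joint speeds; "joint_efforts": joint torques, N m; "tool_pos": TCP position; "tool_rot": TCP orientation; "contact_force": force on the tool from outside, world axes, zero at the start; "ft_torque": the same for the moment, N m; "gripper_width": opening from 0.0 (shut) to 1.0 (fully open); "grasp_force": force on a finger pad.
Only numpy, scipy, OpenCV 4.12 (cv2) and the standard library are available. Lean on these libraries where they do the work, as an engineer would, in place of code of your own. Each camera call takes 0.05 s, during which the arm holds its last target. There are 200 camera calls.

## Working session

There is one attempt and no reset: what is moved stays moved. The work goes in short steps, Python scripts to look and compute and a tool call to move; the robot and the scene stay as the last step left them, time stands still between calls to the robot, and variables do not carry over. Pictures are saved under pics/ and viewed, at most 10 in all, crops included, and the job is handed in when it is done.

Besides the shell and the picture viewer there is one more tool, called as name(argument=value, ...) on one line, values as JSON. apply_moves: Moves the arm, as the interface text tells. Its arguments: {"type":"object","properties":{"series":{"type":"array","items":{"type":"object","properties":{"jaw":{"type":"number"},"dx":{"type":"number"},"dy":{"type":"number"},"dz":{"type":"number"},"turn":{"type":"number"}}}}},"required":["series"]}

```bash
ls; mkdir -p pics; cat > h.py <<'E'
import numpy as np, cv2
from plant import state, grab_frame, ticket, spotter
def save(p,n): cv2.imwrite('pics/'+n,cv2.cvtColor(p,cv2.COLOR_RGB2BGR))
E
python3 - <<'E'
from h import *
import pickle
ims=[]
D={}
for n in ['scene','side']:
    f=grab_frame(n); D[n]=f; ims.append(f['pixels'])
    for t in ['plate','easel','rack','glaze_jar_2']:
        r=spotter.outline_of(f,t)
        print(n,t,[(round(o['conf'],2),list(map(int,o['extent']))) for o in r])
        D[n+t]=r
    print(f['mtx'].round(1).tolist(),f['camera_from_world'].round(3).tolist())
    save(f['pixels'],n+'0.png')
pickle.dump(D,open('d.pkl','wb'))
s=state();print(s)
E
```

```text
pics
scene plate [(0.64, [308, 191, 330, 210])]
scene easel [(0.76, [271, 200, 300, 229]), (0.44, [316, 247, 336, 269])]
scene rack [(0.87, [200, 266, 274, 325]), (0.69, [272, 196, 300, 233]), (0.52, [250, 277, 258, 284])]
scene glaze_jar_2 [(0.87, [315, 245, 336, 270]), (0.8, [221, 210, 242, 238])]
[[436.3, 0.0, 289.3], [0.0, 436.3, 208.3], [0.0, 0.0, 1.0]] [[-0.891, -0.455, 0.011, 0.473], [-0.249, 0.467, -0.848, 0.207], [0.38, -0.758, -0.529, 1.049], [0.0, 0.0, 0.0, 1.0]]
side plate [(0.66, [247, 189, 284, 222]), (0.56, [280, 180, 309, 196]), (0.53, [305, 165, 337, 177])]
side easel [(0.57, [250, 189, 281, 221])]
side rack [(0.73, [204, 261, 282, 337])]
side glaze_jar_2 [(0.93, [200, 209, 225, 237]), (0.7, [317, 227, 335, 256]), (0.42, [202, 289, 250, 327])]
[[382.2, 0.0, 275.8], [0.0, 382.2, 207.0], [0.0, 0.0, 1.0]] [[-0.962, -0.274, -0.017, 0.513], [-0.126, 0.495, -0.86, 0.117], [0.244, -0.825, -0.511, 0.896], [0.0, 0.0, 0.0, 1.0]]
{'time': 0.5, 'joint_pos': array([-1.28697525e+00,  5.27355828e-02,  1.61295684e+00, -1.62917480e-05,
        1.47597883e+00, -1.18992860e-01]), 'joint_vel': array([ 0.00078786, -0.0014137 , -0.00065935, -0.00217203, -0.00131915,
       -0.00067587]), 'joint_efforts': array([ 4.92313975e-04, -3.93209410e+01, -3.70028007e+01, -1.32057867e-04,
        1.28337731e-03,  1.38222310e-05]), 'tool_pos': array([ 0.24499563, -0.57494036,  0.25024749]), 'tool_rot': array([-3.85026370e-05,  9.79785932e-01,  2.00048810e-01, -1.13172356e-05]), 'contact_force': array([-0.41007866, -0.15013743, -0.52170169]), 'ft_torque': array([-0.01911858,  0.01510913,  0.00274111]), 'grasp_force': 0.0, 'gripper_width': 1.0012510710505493}
```

```bash
python3 - <<'E'
from h import *
a=cv2.imread('pics/scene0.png')[160:350,180:360];b=cv2.imread('pics/side0.png')[150:340,180:360]
c=cv2.hconcat([cv2.resize(x,None,fx=2.2,fy=2.2,interpolation=cv2.INTER_CUBIC) for x in (a,b)])
cv2.imwrite('pics/c0.png',c); print(c.shape)
E
```

```text
(418, 792, 3)
```

View pics/c0.png

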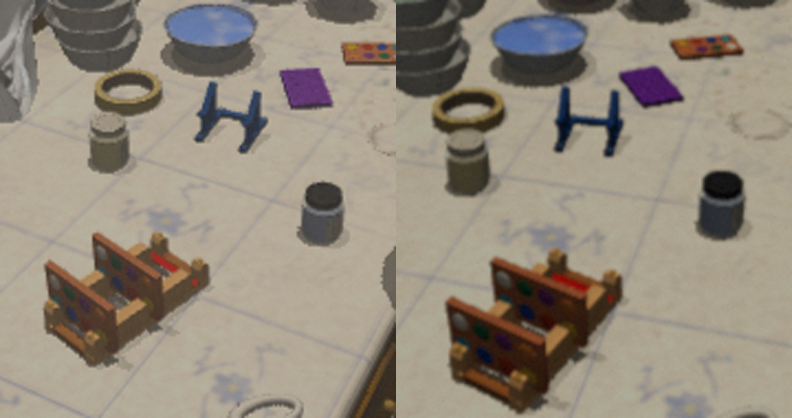

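The view is split, scene on the left and side on the right. It shows the copper plate with chips at scene ≈(355,184) / side ≈(321,171), and a plain purple slab at scene (319,200) / side (295,188). The other copper plates are the two in the rack. The lying copper one with chips fits the description, and I'll confirm it in a wrist crop. The easel is at scene (286,213). The rack is at (237,295), with the red strip in its far slot.

```bash
cat >> h.py <<'E'
def rays(f,px):
    K=f['mtx'];T=f['camera_from_world'];px=np.atleast_2d(px).astype(float)
    v=np.c_[(px[:,0]-K[0,2])/K[0,0],(px[:,1]-K[1,2])/K[1,1]]
    if f.get('fish'):
        r=np.linalg.norm(v,axis=1)+1e-12
        d=np.c_[v*(np.sin(r)/r)[:,None],np.cos(r)]
    else: d=np.c_[v,np.ones(len(v))]
    R=T[:3,:3];return -R.T@T[:3,3], d@R
def onz(f,px,z):
    c,d=rays(f,px);return (c+d*((z-c[2])/d[:,2])[:,None])[:,:2]
def proj(f,P):
    K=f['mtx'];T=f['camera_from_world'];p=np.atleast_2d(P)@T[:3,:3].T+T[:3,3]
    if f.get('fish'):
        n=np.linalg.norm(p[:,:2],axis=1)+1e-12;t=np.arctan2(n,p[:,2]);v=p[:,:2]/n[:,None]*t[:,None]
    else: v=p[:,:2]/p[:,2:]
    return v*[K[0,0],K[1,1]]+K[:2,2]
E
python3 - <<'E'
from h import *
import pickle
D=pickle.load(open('d.pkl','rb'))
q=lambda f,o,x,y,z:onz(D[f],[o[0]+x/2.2,o[1]+y/2.2],z).round(3)[0]
S=(180,160);T=(0,150)
print('plate',q('scene',S,385,52,.01),onz(D['side'],[180+(707-396)/2.2,150+47/2.2],.01).round(3))
s=lambda x,y,z:onz(D['side'],[180+(x-396)/2.2,150+y/2.2],z).round(3)[0]
print('easel feet/arms',q('scene',S,203,138,0.0),q('scene',S,248,150,0.0),'tops',q('scene',S,211,88,.068),q('scene',S,255,96,.068), s(561,150,0),s(608,152,0),s(565,92,.068),s(616,95,.068))
print('strip',q('scene',S,165,263,.014),s(571,285,.014))
print('rack front',q('scene',S,45,330,0),q('scene',S,92,362,0), s(455,375,0),s(518,408,0))
print('jar2',q('scene',S,109,122,.063),s(467,140,.063),'jar3',q('scene',S,324,193,.059),s(722,185,.059))
f=grab_frame('wrist');print(f['mtx'].round(1).tolist(),f['camera_from_world'].round(3).tolist()); save(f['pixels'],'w0.png')
C=-f['camera_from_world'][:3,:3].T@f['camera_from_world'][:3,3];print(C)
E
```

```text
plate [ 0.462 -0.358] [[ 0.471 -0.342]]
easel feet/arms [ 0.603 -0.029] [ 0.536 -0.032] tops [ 0.601 -0.05 ] [ 0.541 -0.059] [ 0.6   -0.021] [ 0.541 -0.032] [ 0.601 -0.05 ] [ 0.537 -0.058]
strip [0.509 0.226] [0.504 0.231]
rack front [0.574 0.36 ] [0.506 0.374] [0.572 0.355] [0.505 0.374]
jar2 [0.679 0.077] [0.677 0.079] jar3 [0.382 0.082] [0.381 0.089]
[[325.2, 0.0, 283.0], [0.0, 325.2, 211.6], [0.0, 0.0, 1.0]] [[0.393, -0.92, 0.001, -0.624], [-0.875, -0.373, 0.308, -0.04], [-0.283, -0.122, -0.951, 0.379], [0.0, 0.0, 0.0, 1.0]]
[ 0.3170814  -0.54307225  0.3738104 ]
```

View pics/w0.png

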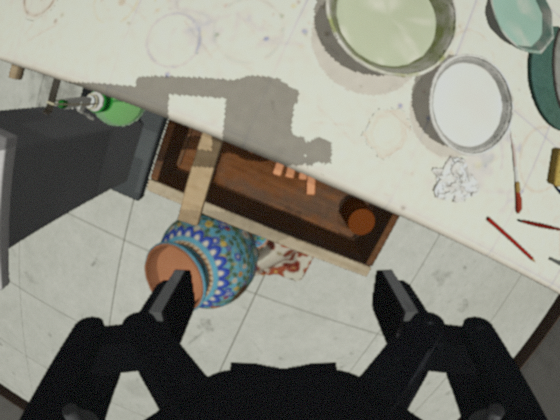

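The wrist view shows only the table edge and the floor objects, with nothing relevant in it. I'm moving the camera over the plate.

apply_moves(series=[{"dx": 38,"dy": -17},{"dx": 76,"dy": -34},{"dx": 114,"dy": -51},{"dx": 152,"dy": -68},{"dx": 190,"dy": -85}])

```text
invalid input at $.series[0]: expected keys jaw, dx, dy, dz, turn
```

apply_moves(series=[{"dx": 37,"dy": -18},{"dx": 74,"dy": -36},{"dx": 74,"dy": -36},{"dx": 74,"dy": -36}])

```text
invalid input at $.series[0]: expected keys jaw, dx, dy, dz, turn
```

```bash
cat >> h.py <<'E'
def wrist():
    f=grab_frame('wrist'); f['fish']=1; return f
E
python3 - <<'E'
from h import *
f=wrist(); p=f['pixels']; print(state()['tool_pos'],state()['tool_rot'])
for t in ['plate','easel']:
    for o in spotter.outline_of(f,t):
        m=o['region'].astype(np.uint8); c=cv2.findContours(m,0,1)[0]; c=max(c,key=cv2.contourArea)[:,0]
        w=onz(f,c,.008); r=cv2.minAreaRect((w*1000).astype(np.float32)); print(t,round(o['conf'],2),o['extent'],r, p[o['region']].mean(0).round())
save(p,'w1.png')
E
```

```text
[ 0.24500469 -0.57493826  0.25030391] [-2.57476075e-05  9.79787215e-01  2.00042526e-01  2.03239594e-05]
```

View pics/w1.png

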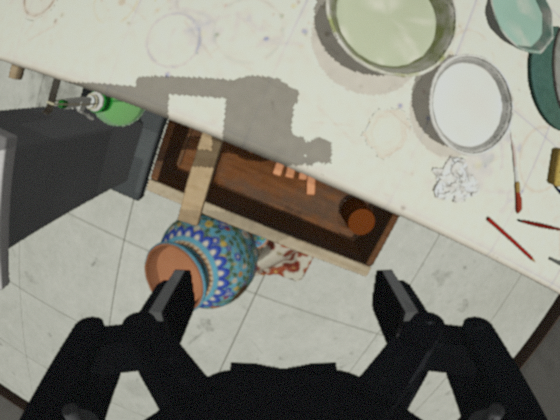

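The move was refused because every row needs all five keys, so the picture is unchanged.

apply_moves(series=[{"dx": 38,"dy": -17,"dz": 0,"turn": 0,"jaw": 0},{"dx": 76,"dy": -34,"dz": 0,"turn": 0,"jaw": 0},{"dx": 114,"dy": -51,"dz": 0,"turn": 0,"jaw": 0},{"dx": 152,"dy": -68,"dz": 0,"turn": 0,"jaw": 0},{"dx": 190,"dy": -85,"dz": 0,"turn": 0,"jaw": 0}])

```text
time: 1.12
tool_pos: [0.3874, -0.4208, 0.2505]
tool_rot: [0.0, 0.98, 0.2, 0.0]
contact_force: [0.0, -0.3, 0.1]
gripper_width: 1.001
grasp_force: 0.0
```

apply_moves(series=[{"dx": 37,"dy": -18,"dz": 0,"turn": 0,"jaw": 0},{"dx": 74,"dy": -36,"dz": 0,"turn": 0,"jaw": 0},{"dx": 74,"dy": -36,"dz": 0,"turn": 0,"jaw": 0},{"dx": 74,"dy": -36,"dz": 0,"turn": 0,"jaw": 0}])

```text
time: 1.45
tool_pos: [0.4416, -0.3586, 0.2505]
tool_rot: [0.0, 0.979, 0.202, -0.0]
contact_force: [-0.1, -0.0, 0.0]
gripper_width: 0.998
grasp_force: 0.0
```

```bash
python3 - <<'E'
from h import *
f=wrist(); p=f['pixels']; print(state()['tool_pos'],state()['tool_rot'])
for t in ['plate','easel']:
    for o in spotter.outline_of(f,t):
        m=o['region'].astype(np.uint8); c=cv2.findContours(m,0,1)[0]; c=max(c,key=cv2.contourArea)[:,0]
        w=onz(f,c,.008); r=cv2.minAreaRect((w*1000).astype(np.float32)); print(t,round(o['conf'],2),o['extent'],r, p[o['region']].mean(0).round())
save(p,'w2.png')
E
```

```text
[ 0.44074869 -0.35978382  0.25042002] [ 2.81952905e-04  9.79610780e-01  2.00904482e-01 -1.68346206e-04]
plate 0.83 [148.9, 25.1, 241.3, 96.0] ((531.7559814453125, -208.40390014648438), (62.65538024902344, 102.1158218383789), 34.59333038330078) [110.  62. 129.]
plate 0.76 [264.8, 103.8, 324.2, 195.8] ((478.32879638671875, -354.3114318847656), (101.06413269042969, 61.146583557128906), 27.329910278320312) [115.  86.  66.]
easel 0.63 [60.9, 0.0, 131.2, 28.7] ((550.0621337890625, -52.868927001953125), (34.395347595214844, 107.92947387695312), 11.746563911437988) [47. 64. 84.]
```

View pics/w2.png

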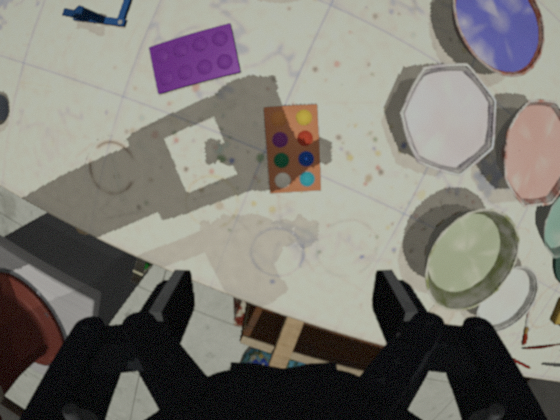

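The wrist view shows the copper plate with eight round chips at (295,148), lying flat. The purple look-alike is at (195,60), and the easel's edge is at (95,14). Next I'm looking at the easel and rack from above, and cropping the plate for confirmation.

apply_moves(series=[{"dx": 23,"dy": -31,"dz": 0,"turn": 0,"jaw": 0},{"dx": 46,"dy": -62,"dz": 0,"turn": 0,"jaw": 0},{"dx": 69,"dy": -93,"dz": 0,"turn": 0,"jaw": 0},{"dx": 92,"dy": -124,"dz": 0,"turn": 0,"jaw": 0},{"dx": 115,"dy": -155,"dz": 0,"turn": 0,"jaw": 0}])

```text
time: 2.02
tool_pos: [0.485, -0.1726, 0.2504]
tool_rot: [0.0, 0.98, 0.198, 0.0]
contact_force: [0.2, 0.4, 1.0]
gripper_width: 0.999
grasp_force: 0.0
```

apply_moves(series=[{"dx": 23,"dy": -31,"dz": 0,"turn": 0,"jaw": 0},{"dx": 42,"dy": -61,"dz": 0,"turn": 0,"jaw": 0},{"dx": 42,"dy": -61,"dz": 0,"turn": 0,"jaw": 0},{"dx": 42,"dy": -61,"dz": 0,"turn": 0,"jaw": 0}])

```text
time: 2.35
tool_pos: [0.5002, -0.0999, 0.2504]
tool_rot: [0.0, 0.98, 0.201, -0.0]
contact_force: [-0.5, -0.8, 0.6]
gripper_width: 1.001
grasp_force: 0.0
```

```bash
python3 - <<'E'
from h import *
import pickle
f=wrist(); p=f['pixels']; print(state()['tool_pos'],state()['tool_rot'])
pickle.dump(f,open('wE.pkl','wb'))
for t in ['easel','rack','plate']:
    for o in spotter.outline_of(f,t): print(t,round(o['conf'],2),o['extent'])
a=cv2.resize(cv2.cvtColor(p,cv2.COLOR_RGB2BGR),(560,420))
b=cv2.imread('pics/w2.png')[90:210,250:340]; b=cv2.resize(b,(240,320),interpolation=2)
c=np.zeros((420,800,3),np.uint8); c[:,:560]=a; c[:320,560:]=b; cv2.imwrite('pics/w3.png',c)
E
```

```text
[ 0.50003559 -0.10090714  0.25035805] [ 3.52760829e-04  9.79860852e-01  1.99681176e-01 -1.17736869e-04]
easel 0.57 [232.3, 62.0, 322.9, 146.2]
rack 0.7 [9.4, 24.2, 75.8, 123.3]
plate 0.9 [331.7, 159.7, 415.4, 220.6]
plate 0.84 [420.2, 231.7, 466.4, 299.6]
```

View pics/w3.png

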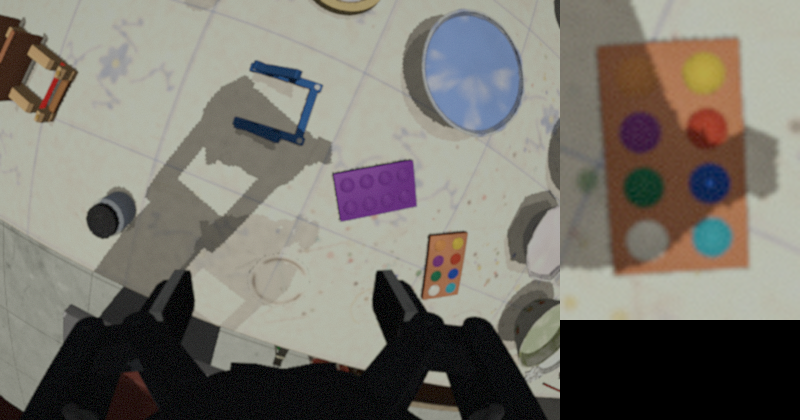

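The enlarged crop confirms a copper plate with eight round glaze chips, so it is the one meant. The easel is at (278,105), with its cross bar on the right, and the rack is at the left edge with the red strip at (50,92). Next I'm enlarging the easel with a model overlay.

```bash
cat >> h.py <<'E'
def easel_pts():
    L=[]
    s=2**-.5
    for y0 in(-32,32):
        for y in (y0-5,y0+5):
            A=np.array([-21,y,35]);u=np.array([s,0,s]);n=np.array([-s,0,s])
            L.append([A,A+46*u]);L.append([A,A+12*n]);L.append([A+12*n,A+12*n-6*u])
        L.append([[-21+46*s,y0-5,35+46*s],[-21+46*s,y0+5,35+46*s]])
        L.append([A+12*n+[0,0,0],A+12*n-[0,10,0]])
    for x in (32,40): L.append([[x,-27,8],[x,27,8]])
    return np.array(L,float)/1000
def place(L,x,y,th):
    c,s_=np.cos(th),np.sin(th);R=np.array([[c,-s_,0],[s_,c,0],[0,0,1]]);return L@R.T+[x,y,0]
E
python3 - <<'E'
from h import *
import pickle
f=pickle.load(open('wE.pkl','rb'));D=pickle.load(open('d.pkl','rb'))
b=onz(f,[[318,88],[298,141],[308,115],[256,66],[236,122]],.004);print(b.round(4))
d=b[1]-b[0];print(np.arctan2(d[1],d[0]))
# easel +x dir ~ -y world ; guess
th=np.arctan2(d[1],d[0])+np.pi/2  # normal to bar
ux=np.array([np.cos(th),np.sin(th)])
if ux[1]>0: th+=np.pi;ux=-ux
o=b[:2].mean(0)-.038*ux;print(o,th)
out=[]
for g,(x0,y0,x1,y1) in ((f,(225,55,335,155)),(D['scene'],(262,190,312,240)),(D['side'],(240,180,290,230))):
    k=400//(x1-x0) if g is f else 8
    im=cv2.cvtColor(g['pixels'],cv2.COLOR_RGB2BGR)[y0:y1,x0:x1]; im=cv2.resize(im,None,fx=k,fy=k,interpolation=cv2.INTER_CUBIC)
    if g is not f: im=im[:,:,:]
    im=cv2.convertScaleAbs(im,alpha=1.6)
    raw=im.copy()
    for e in place(easel_pts(),*o,th):
        q=((proj(g,e)-[x0,y0]+.5)*k).astype(int);cv2.line(im,q[0].tolist(),q[1].tolist(),(0,255,255),1)
    out.append(im if g is f else im);
    if g is f: out.append(raw)
h=300
r=[cv2.resize(x,(400,300)) if i<2 else cv2.resize(x,(300,300)) for i,x in enumerate(out)]
c=np.zeros((600,800,3),np.uint8);c[:300,:400]=r[0];c[:300,400:]=r[1];c[300:,:300]=r[2];c[300:,300:600]=r[3]
cv2.imwrite('pics/e1.png',c)
E
```

```text
[[ 0.6113 -0.0945]
 [ 0.5466 -0.0982]
 [ 0.5784 -0.0966]
 [ 0.6072 -0.0211]
 [ 0.5395 -0.0249]]
-3.0848346367473027
[ 0.5767654  -0.05841183] -1.5140383099524062
```

View pics/e1.png

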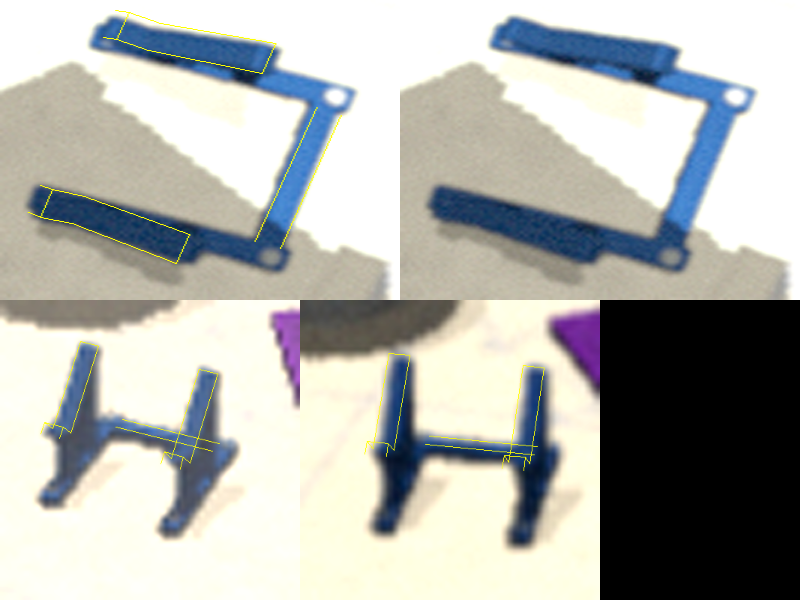

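The overlay fits the easel to within a few mm, and its front faces world +y as expected. I'm moving over the rack next, taking a second easel view on the way, and then fitting both.

apply_moves(series=[{"dx": 11,"dy": -36,"dz": 0,"turn": 0,"jaw": 0},{"dx": 22,"dy": -72,"dz": 0,"turn": 0,"jaw": 0},{"dx": 33,"dy": -108,"dz": 0,"turn": 0,"jaw": 0},{"dx": 33,"dy": -108,"dz": 0,"turn": 0,"jaw": 0},{"dx": 33,"dy": -108,"dz": 0,"turn": 0,"jaw": 0}])

```text
time: 2.97
tool_pos: [0.4882, 0.0124, 0.2503]
tool_rot: [0.0, 0.98, 0.201, 0.0]
contact_force: [-0.5, -0.5, 0.1]
gripper_width: 1.001
grasp_force: 0.0
```

```bash
python3 - <<'E'
from h import *
import pickle
f=wrist(); pickle.dump(f,open('wE2.pkl','wb'))
E
```

apply_moves(series=[{"dx": 11,"dy": -36,"dz": 0,"turn": 0,"jaw": 0},{"dx": 22,"dy": -72,"dz": 0,"turn": 0,"jaw": 0},{"dx": 33,"dy": -108,"dz": 0,"turn": 0,"jaw": 0},{"dx": 44,"dy": -144,"dz": 0,"turn": 0,"jaw": 0},{"dx": 56,"dy": -180,"dz": 0,"turn": 0,"jaw": 0}])

```text
time: 3.43
tool_pos: [0.4699, 0.1994, 0.2505]
tool_rot: [0.0, 0.98, 0.198, 0.0]
contact_force: [0.4, 0.4, 0.4]
gripper_width: 0.998
grasp_force: 0.0
```

apply_moves(series=[{"dx": 0,"dy": 0,"dz": 0,"turn": 0,"jaw": 0},{"dx": 0,"dy": 0,"dz": 0,"turn": 0,"jaw": 0}])

```text
time: 3.6
tool_pos: [0.4697, 0.1997, 0.2502]
tool_rot: [0.0, 0.98, 0.2, -0.0]
contact_force: [-0.4, 0.0, -0.1]
gripper_width: 1.001
grasp_force: 0.0
```

```bash
cat >> h.py <<'E'
import itertools
from scipy.optimize import minimize
def box(x0,x1,y0,y1,z0,z1): return np.array(list(itertools.product((x0,x1),(y0,y1),(z0,z1))),float)/1000
def easel_hulls():
    s=2**-.5;H=[]
    for y in(-32,32):
        b=[]
        for yy in(y-5,y+5):
            for a,n in((-6,12),(0,12),(-6,0)): b.append([-21+s*a-s*n,yy,35+s*a+s*n])
        H.append(np.array(b)/1000)
        H.append(np.array([[-21+s*a-s*n,yy,35+s*a+s*n] for a in(-6,46) for n in(-6,0) for yy in(y-5,y+5)])/1000)
        H.append(box(-42,42,y-5,y+5,0,8))
    H.append(box(32,40,-27,27,0,8)); return H
def sil(f,H,p,roi,k=3):
    x0,y0,x1,y1=roi;m=np.zeros(((y1-y0)*k,(x1-x0)*k),np.uint8)
    for h in H:
        q=proj(f,place(h,*p));q=((q-[x0,y0]+.5)*k*16).round().astype(np.int32)
        cv2.fillConvexPoly(m,cv2.convexHull(q.reshape(-1,1,2)),1,shift=4)
    return m
def fit(views,H,p0,k=3):
    # views: list of (frame, mask, roi)
    Ms=[cv2.resize(m[r[1]:r[3],r[0]:r[2]].astype(np.float32),None,fx=k,fy=k,interpolation=1)>.5 for f,m,r in views]
    def cost(v):
        p=np.array(v)*[.001,.001,.01]+p0;c=0
        for (f,_,r),M in zip(views,Ms):
            s=sil(f,H,p,r,k)>0;c-=(s&M).sum()/(s|M).sum()
        return c/len(views)
    r=minimize(cost,[0,0,0],method='Nelder-Mead',options=dict(initial_simplex=[[5,0,0],[-3,4,0],[-3,-4,0],[0,0,6]],xatol=.02,fatol=1e-5,maxiter=300))
    return np.array(r.x)*[.001,.001,.01]+p0,-r.fun
def overlay(f,H,p,roi,k=4):
    x0,y0,x1,y1=roi
    im=cv2.resize(cv2.cvtColor(f['pixels'],cv2.COLOR_RGB2BGR)[y0:y1,x0:x1],None,fx=k,fy=k,interpolation=2);im=cv2.convertScaleAbs(im,alpha=1.5)
    for h in H:
        q=((proj(f,place(h,*p))-[x0,y0]+.5)*k).astype(np.int32)
        cv2.polylines(im,[cv2.convexHull(q.reshape(-1,1,2))],True,(0,255,255),1)
    return im
E
python3 - <<'E'
from h import *
import pickle
V=[]
p0=np.array([.5768,-.0584,-1.514])
for n in('wE','wE2'):
    f=pickle.load(open(n+'.pkl','rb'))
    c=proj(f,place(np.array([[0,0,.03]]),*p0))[0]; roi=[int(c[0])-75,max(0,int(c[1])-75),int(c[0])+75,int(c[1])+75]
    px=f['pixels'].astype(int); m=(px[...,2]>px[...,0]*1.6)&(px[...,2]>px[...,1]*1.15)&(px[...,1]>px[...,0]*1.1)
    print(roi,m[roi[1]:roi[3],roi[0]:roi[2]].sum()); V.append((f,m,roi))
H=easel_hulls()
for v in ([V[0]],[V[1]],V):
    print(fit(v,H,p0))
p,_=fit(V,H,p0)
g=wrist();pickle.dump(g,open('wR.pkl','wb'));print(state()['tool_pos'])
c=np.zeros((600,800,3),np.uint8)
for i,(f,m,r) in enumerate(V):
    o=overlay(f,H,p,r,2.6 if 0 else 2);c[:o.shape[0],i*400:i*400+o.shape[1]]=o
o=g['pixels'][:,:,::-1][0:280];c[310:590,:560]=o
cv2.imwrite('pics/e2.png',c)
for o in spotter.outline_of(g,'rack')+spotter.outline_of(g,'plate'): print(round(o['conf'],2),o['extent'])
px=g['pixels'].astype(int);red=(px[...,0]>px[...,1]*2.2)&(px[...,0]>px[...,2]*2.2)
n,l,st,ce=cv2.connectedComponentsWithStats(red.astype(np.uint8));print([(s.tolist(),q.round(1).tolist(),onz(g,q,.014).round(4).tolist()) for s,q in zip(st,ce) if s[4]>25][1:])
E
```

```text
[200, 27, 350, 177] 1652
[300, 60, 450, 210] 1470
(array([ 0.57714247, -0.0573648 , -1.47660432]), np.float64(0.7354400238118861))
(array([ 0.57723934, -0.05767443, -1.48707798]), np.float64(0.6838783112582781))
(array([ 0.57692292, -0.05754772, -1.48113725]), np.float64(0.7078443490401867))
[0.46986753 0.19883438 0.25013356]
0.73 [162.8, 53.5, 304.9, 185.2]
0.98 [509.6, 227.4, 559.4, 274.2]
0.55 [540.1, 276.3, 559.7, 324.9]
[([246, 117, 47, 56, 482], [269.0, 144.3], [[0.5008, 0.2303]])]
```

View pics/e2.png

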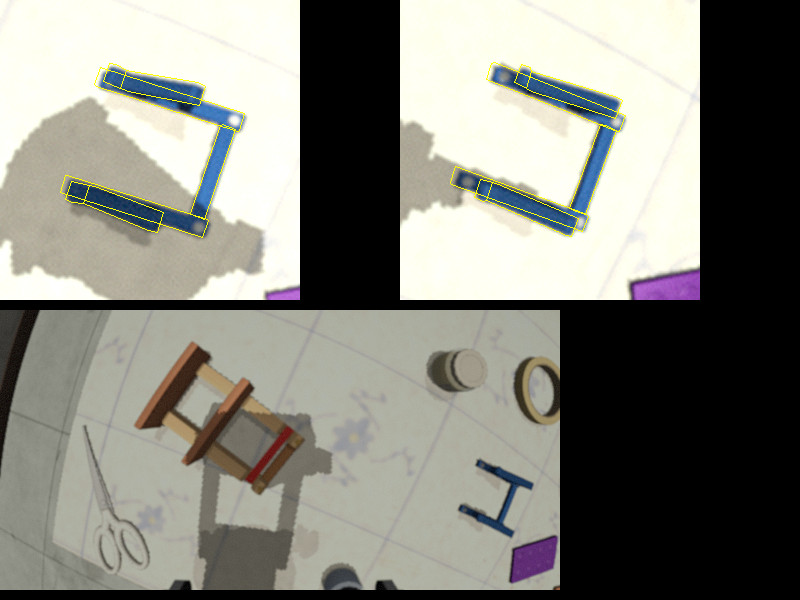

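The easel fit matches both views. The rack view shows the red strip at about (269,144) and the rack plates to its left. I'm measuring the strip's pose, then going to the plate.

```bash
python3 - <<'E'
from h import *
import pickle
g=pickle.load(open('wR.pkl','rb'));px=g['pixels'].astype(int)
for k in(2.2,2.8,3.5):
    red=(px[...,0]>px[...,1]*k)&(px[...,0]>px[...,2]*k)
    red[:, :230]=0;red[190:]=0
    n,l,st,ce=cv2.connectedComponentsWithStats(red.astype(np.uint8));i=1+st[1:,4].argmax()
    pts=np.argwhere(l==i)[:,::-1];w=onz(g,pts,.014)*1000;print(k,st[i],cv2.minAreaRect(w.astype(np.float32)),w.mean(0))
# rack silhouette: copper-and-wood mask
H=[box(-39,-25,-83,83,0,34),box(25,39,-83,83,0,34),box(-39,39,-83,-73,0,12)]
o=spotter.outline_of(g,'rack')[0];m=o['region']
Hp=[box(-39,-25,-83,83,0,34),box(25,39,-83,83,0,34),box(-50,50,-4,4,14,74),box(-50,50,58,66,14,74)]
f0=np.array([.503,.292,.0])
best=None
for th in(0,.15,-.15):
    R=fit([(g,m,[130,30,330,210])],Hp,np.array([.503-.0*np.sin(th),.292,th]));print(R)
    if best is None or R[1]>best[1]:best=R
p=best[0];print('slot',place(np.array([[0,-.062,.014]]),*p))
save(overlay(g,Hp,p,[130,30,330,210],3)[:,:,::-1],'r1.png')
E
```

```text
2.2 [246 117  47  56 482] ((500.27813720703125, 230.51312255859375), (8.586742401123047, 75.68038940429688), 74.86080932617188) [500.66856787 230.36884576]
2.8 [246 117  46  56 424] ((500.20733642578125, 230.38563537597656), (7.826571941375732, 74.74288940429688), 74.57305145263672) [500.68577493 230.39037826]
3.5 [247 118  45  54 356] ((500.19952392578125, 230.54751586914062), (7.110202789306641, 74.11836242675781), 74.77953338623047) [499.92243951 230.62476845]
(array([ 0.50972545,  0.26358574, -0.26385813]), np.float64(0.4042922269690627))
(array([ 0.51013669,  0.26463153, -0.26639146]), np.float64(0.4045283776420316))
(array([ 0.51042733,  0.26648267, -0.27345616]), np.float64(0.4029196871967578))
slot [[0.49381507 0.20481844 0.014     ]]
```

View pics/r1.png

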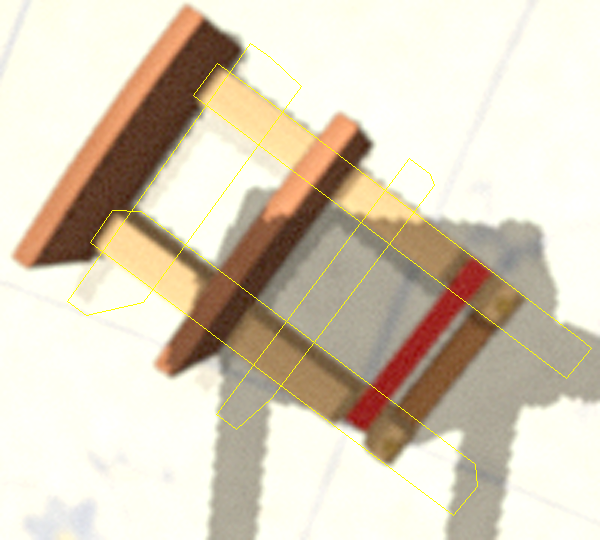

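The strip stands out clearly at crop (415,345). Its centre is (0.500,0.2305) and it runs along −0.264 rad. The yellow rack box fit is off because the outline excludes the plates, so I'm discarding it. Going back to the plate now.

apply_moves(series=[{"dx": -15,"dy": 37,"dz": 0,"turn": 0,"jaw": 0},{"dx": -30,"dy": 74,"dz": 0,"turn": 0,"jaw": 0},{"dx": -45,"dy": 111,"dz": 0,"turn": 0,"jaw": 0},{"dx": -60,"dy": 148,"dz": 0,"turn": 0,"jaw": 0},{"dx": -75,"dy": 184,"dz": 0,"turn": 0,"jaw": 0}])

```text
time: 4.22
tool_pos: [0.4719, -0.002, 0.2505]
tool_rot: [0.0, 0.98, 0.199, 0.0]
contact_force: [0.7, 0.6, -0.1]
gripper_width: 0.996
grasp_force: 0.0
```

apply_moves(series=[{"dx": -15,"dy": 37,"dz": 0,"turn": 0,"jaw": 0},{"dx": -30,"dy": 74,"dz": 0,"turn": 0,"jaw": 0},{"dx": -45,"dy": 111,"dz": 0,"turn": 0,"jaw": 0},{"dx": -60,"dy": 148,"dz": 0,"turn": 0,"jaw": 0},{"dx": -75,"dy": 184,"dz": 0,"turn": 0,"jaw": 0}])

```text
time: 4.63
tool_pos: [0.4743, -0.201, 0.2506]
tool_rot: [0.0, 0.98, 0.198, 0.0]
contact_force: [0.6, 0.5, 0.0]
gripper_width: 0.999
grasp_force: 0.0
```

apply_moves(series=[{"dx": -15,"dy": 36,"dz": 10,"turn": -0.075,"jaw": 0.18},{"dx": -30,"dy": 72,"dz": 20,"turn": -0.075,"jaw": 0.18},{"dx": -45,"dy": 108,"dz": 30,"turn": -0.075,"jaw": 0.18},{"dx": -59,"dy": 144,"dz": 45,"turn": -0.075,"jaw": 0.18},{"dx": -59,"dy": 144,"dz": 80,"turn": -0.075,"jaw": 0.18}])

```text
time: 5.05
tool_pos: [0.478, -0.3627, 0.1751]
tool_rot: [0.006, 0.972, 0.233, 0.002]
contact_force: [0.4, 0.4, 0.7]
gripper_width: 0.817
grasp_force: 0.0
```

```bash
cat >> h.py <<'E'
def to(x,y,z,yaw):
    s=state();p=s['tool_pos'];q=s['tool_rot'];y0=2*np.arctan2(q[2],q[1]);y0=(y0+np.pi)%(2*np.pi)-np.pi
    d=np.array([x,y])-p[:2]
    print('TCP',p.round(4),'yaw',round(y0,4),'F',s['contact_force'].round(1),'w',round(s['gripper_width'],3),'| dx %.1f dy %.1f dz %.1f turn %.3f'%((d@[np.cos(y0),np.sin(y0)])*1e3,(d@[np.sin(y0),-np.cos(y0)])*1e3,(p[2]-z)*1e3,(y0-yaw+np.pi/2)%np.pi-np.pi/2))
E
python3 - <<'E'
from h import *
f=wrist()
for o in spotter.outline_of(f,'plate'):
    c=max(cv2.findContours(o['region'].astype(np.uint8),0,1)[0],key=cv2.contourArea)[:,0]
    print(o['extent'],o['conf'],cv2.minAreaRect((onz(f,c,.008)*1000).astype(np.float32)),f['pixels'][o['region']].mean(0))
to(.4783,-.3543,.07,.477)
E
```

```text
[240.8, 139.0, 308.0, 245.2] 0.9 ((478.1795349121094, -353.99456787109375), (99.9292984008789, 59.50790786743164), 26.78695297241211) [106.11291055  78.4092629   60.8118662 ]
[108.9, 33.2, 213.7, 117.1] 0.8 ((531.9259643554688, -208.3741455078125), (62.344444274902344, 102.15557098388672), 34.15470504760742) [108.25972416  58.76569038 128.0334728 ]
TCP [ 0.4734 -0.3534  0.164 ] yaw 0.4726 F [-0.2  0.5 -1.3] w 0.818 | dx 4.0 dy 3.1 dz 94.0 turn -0.004
```

apply_moves(series=[{"dx": 4,"dy": 3,"dz": 35,"turn": 0,"jaw": 0.18},{"dx": 4,"dy": 3,"dz": 75,"turn": 0,"jaw": 0.18},{"dx": 4,"dy": 3,"dz": 110,"turn": 0,"jaw": 0.18},{"dx": 4,"dy": 3,"dz": 110,"turn": 0,"jaw": 0.18},{"dx": 4,"dy": 3,"dz": 110,"turn": 0,"jaw": 0.18}])

```text
time: 5.57
tool_pos: [0.4813, -0.3528, 0.0595]
tool_rot: [-0.002, 0.972, 0.237, -0.001]
contact_force: [0.5, 1.3, 1.0]
gripper_width: 0.819
grasp_force: 0.0
```

```bash
python3 - <<'E'
from h import *
to(.4782,-.354,.022,.470)
E
```

```text
TCP [ 0.4813 -0.3528  0.0595] yaw 0.4776 F [0.5 1.3 1. ] w 0.819 | dx -3.3 dy -0.3 dz 37.5 turn 0.008
```

apply_moves(series=[{"dx": -3,"dy": 0,"dz": 15,"turn": 0.008,"jaw": 0.18},{"dx": -3,"dy": 0,"dz": 36,"turn": 0.008,"jaw": 0.18},{"dx": -3,"dy": 0,"dz": 40,"turn": 0.008,"jaw": 0.18},{"dx": -3,"dy": 0,"dz": 42,"turn": 0.008,"jaw": 0.18},{"dx": -3,"dy": 0,"dz": 42,"turn": 0.008,"jaw": 0.18}])

```text
time: 5.98
tool_pos: [0.4809, -0.3562, 0.0207]
tool_rot: [0.001, 0.973, 0.233, 0.001]
contact_force: [-0.9, 0.4, 0.3]
gripper_width: 0.82
grasp_force: 0.0
```

apply_moves(series=[{"dx": 0,"dy": 0,"dz": 2,"turn": 0,"jaw": 0.18},{"dx": 0,"dy": 0,"dz": 3,"turn": 0,"jaw": 0.18}])

```text
time: 6.15
tool_pos: [0.4809, -0.3561, 0.0172]
tool_rot: [0.001, 0.973, 0.233, 0.001]
contact_force: [-0.1, 0.8, -0.1]
gripper_width: 0.821
grasp_force: 0.0
```

apply_moves(series=[{"dx": -1,"dy": -3,"dz": 2,"turn": 0,"jaw": 0.18},{"dx": -1,"dy": -3,"dz": 4,"turn": 0,"jaw": 0.18},{"dx": -1,"dy": -3,"dz": 4,"turn": 0,"jaw": 0.18}])

```text
time: 6.4
tool_pos: [0.4776, -0.353, 0.0114]
tool_rot: [0.0, 0.973, 0.233, 0.0]
contact_force: [0.2, 0.8, 0.2]
gripper_width: 0.825
grasp_force: 0.0
```

apply_moves(series=[{"dx": 0,"dy": 0,"dz": 2,"turn": 0,"jaw": 0.18},{"dx": 0,"dy": 0,"dz": 2,"turn": 0,"jaw": 0.18}])

```text
time: 6.57
tool_pos: [0.4778, -0.3531, 0.0113]
tool_rot: [-0.0, 0.973, 0.233, -0.0]
contact_force: [-5.3, 4.4, 13.5]
gripper_width: 0.822
grasp_force: 6.4
```

```bash
python3 - <<'E'
from h import *
to(.4782,-.354,.011,.470)
E
```

```text
TCP [ 0.4778 -0.3531  0.0113] yaw 0.4698 F [-5.3  4.4 13.5] w 0.822 | dx -0.0 dy 0.9 dz 0.3 turn -0.000
```

Table contact at TCP z ≈ 0.011. I'm backing off and closing.

apply_moves(series=[{"dx": 0,"dy": 0,"dz": -6,"turn": 0,"jaw": 0.2},{"dx": 0,"dy": 0,"dz": -6,"turn": 0,"jaw": 0.5},{"dx": 0,"dy": 0,"dz": -6,"turn": 0,"jaw": 0.5},{"dx": 0,"dy": 0,"dz": -6,"turn": 0,"jaw": 0.5},{"dx": 0,"dy": 0,"dz": -6,"turn": 0,"jaw": 0.5}])

```text
time: 6.98
tool_pos: [0.4787, -0.354, 0.0174]
tool_rot: [0.001, 0.973, 0.233, 0.001]
contact_force: [-2.1, 1.5, 9.6]
gripper_width: 0.673
grasp_force: 63.7
```

apply_moves(series=[{"dx": 0,"dy": 0,"dz": 0,"turn": 0,"jaw": 0.5},{"dx": 0,"dy": 0,"dz": -8,"turn": 0,"jaw": 0.5},{"dx": 0,"dy": 0,"dz": -20,"turn": 0,"jaw": 0.5}])

```text
time: 7.23
tool_pos: [0.4764, -0.3519, 0.0339]
tool_rot: [-0.002, 0.973, 0.233, -0.001]
contact_force: [-0.5, -0.6, -1.1]
gripper_width: 0.675
grasp_force: 64.6
```

The plate is held. I'm lifting it and carrying it over the easel.

apply_moves(series=[{"dx": 0,"dy": 0,"dz": -35,"turn": 0,"jaw": 0.5},{"dx": 0,"dy": 0,"dz": -70,"turn": 0,"jaw": 0.5},{"dx": 0,"dy": 0,"dz": -105,"turn": 0,"jaw": 0.5},{"dx": 0,"dy": 0,"dz": -135,"turn": 0,"jaw": 0.5},{"dx": 0,"dy": 0,"dz": -135,"turn": 0,"jaw": 0.5}])

```text
time: 7.65
tool_pos: [0.4807, -0.3558, 0.1794]
tool_rot: [0.006, 0.973, 0.233, 0.004]
contact_force: [2.3, -1.1, 0.3]
gripper_width: 0.675
grasp_force: 64.7
```

```bash
python3 - <<'E'
from h import *
to(.5769,-.058,.155,.0898)
E
```

```text
TCP [ 0.4807 -0.3558  0.1794] yaw 0.4699 F [ 2.3 -1.1  0.3] w 0.675 | dx 220.6 dy -221.9 dz 24.4 turn 0.380
```

apply_moves(series=[{"dx": 22,"dy": -22,"dz": 0,"turn": 0.04,"jaw": 0.5},{"dx": 44,"dy": -44,"dz": 0,"turn": 0.11,"jaw": 0.5},{"dx": 68,"dy": -68,"dz": 0,"turn": 0.2,"jaw": 0.5},{"dx": 90,"dy": -90,"dz": 0,"turn": 0.29,"jaw": 0.5},{"dx": 112,"dy": -112,"dz": 0,"turn": 0.38,"jaw": 0.5}])

```text
time: 8.07
tool_pos: [0.5266, -0.2008, 0.1699]
tool_rot: [-0.0, 0.999, 0.042, -0.0]
contact_force: [0.6, -0.2, -1.4]
gripper_width: 0.672
grasp_force: 64.7
```

```bash
python3 - <<'E'
from h import *
to(.5769,-.058,.155,.0898)
E
```

```text
TCP [ 0.5266 -0.2008  0.1699] yaw 0.085 F [ 0.6 -0.2 -1.4] w 0.672 | dx 62.3 dy -138.0 dz 14.9 turn -0.005
```

apply_moves(series=[{"dx": 15,"dy": -34,"dz": 0,"turn": -0.005,"jaw": 0.5},{"dx": 30,"dy": -68,"dz": 0,"turn": -0.005,"jaw": 0.5},{"dx": 45,"dy": -102,"dz": 0,"turn": -0.005,"jaw": 0.5},{"dx": 61,"dy": -137,"dz": 5,"turn": -0.005,"jaw": 0.5},{"dx": 61,"dy": -137,"dz": 15,"turn": -0.005,"jaw": 0.5}])

```text
time: 8.48
tool_pos: [0.5771, -0.055, 0.1565]
tool_rot: [-0.001, 0.999, 0.05, 0.002]
contact_force: [-0.2, -0.7, -0.6]
gripper_width: 0.678
grasp_force: 64.7
```

apply_moves(series=[{"dx": 0,"dy": 0,"dz": 20,"turn": 0,"jaw": 0.5},{"dx": 0,"dy": 0,"dz": 40,"turn": 0,"jaw": 0.5},{"dx": 0,"dy": 0,"dz": 40,"turn": 0,"jaw": 0.5},{"dx": 0,"dy": 0,"dz": 40,"turn": 0,"jaw": 0.5}])

```text
time: 8.82
tool_pos: [0.5737, -0.0604, 0.1135]
tool_rot: [-0.001, 0.999, 0.047, -0.002]
contact_force: [-0.2, 0.1, -0.0]
gripper_width: 0.682
grasp_force: 64.7
```

```bash
python3 - <<'E'
from h import *
to(.5769,-.058,.092,.0898)
f=wrist();save(f['pixels'],'p1.png')
import pickle;pickle.dump(f,open('p1.pkl','wb'))
o=spotter.outline_of(f,'plate')
for a in o:
    c=max(cv2.findContours(a['region'].astype(np.uint8),0,1)[0],key=cv2.contourArea)[:,0]
    print(a['conf'],a['extent'],cv2.minAreaRect((onz(f,c,state()['tool_pos'][2]-.0094)*1000).astype(np.float32)))
E
```

```text
TCP [ 0.5737 -0.0604  0.1135] yaw 0.0947 F [-0.2  0.1 -0. ] w 0.682 | dx 3.4 dy -2.1 dz 21.5 turn 0.005
0.91 [214.3, 177.7, 353.7, 362.5] ((574.5628051757812, -59.726661682128906), (100.10514068603516, 59.28226089477539), 5.422086715698242)
0.69 [386.6, 220.3, 496.5, 317.3] ((585.0861206054688, -139.7827911376953), (37.538421630859375, 57.54656219482422), 34.95361328125)
```

View pics/p1.png

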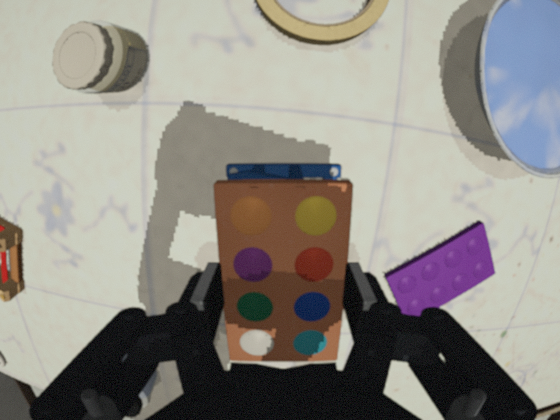

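The plate is held level and centred over the easel, whose rail shows at (284,171). I'm lowering onto the arm tips.

apply_moves(series=[{"dx": 3,"dy": -1,"dz": 10,"turn": 0.005,"jaw": 0.5},{"dx": 3,"dy": -1,"dz": 20,"turn": 0.005,"jaw": 0.5},{"dx": 3,"dy": -1,"dz": 24,"turn": 0.005,"jaw": 0.5},{"dx": 3,"dy": -1,"dz": 25,"turn": 0.005,"jaw": 0.5},{"dx": 3,"dy": -1,"dz": 25,"turn": 0.005,"jaw": 0.5}])

```text
time: 9.33
tool_pos: [0.5776, -0.0592, 0.0894]
tool_rot: [-0.0, 0.999, 0.045, -0.001]
contact_force: [0.8, 0.1, -1.1]
gripper_width: 0.674
grasp_force: 64.7
```

apply_moves(series=[{"dx": 0,"dy": 0,"dz": 1,"turn": 0,"jaw": 0.5},{"dx": 0,"dy": 0,"dz": 2,"turn": 0,"jaw": 0.5},{"dx": 0,"dy": 0,"dz": 2,"turn": 0,"jaw": 0.5}])

```text
time: 9.58
tool_pos: [0.5783, -0.0592, 0.0885]
tool_rot: [0.0, 0.999, 0.045, 0.0]
contact_force: [0.2, -0.3, -1.1]
gripper_width: 0.676
grasp_force: 64.7
```

apply_moves(series=[{"dx": -1,"dy": 0,"dz": 2,"turn": 0,"jaw": 0.5},{"dx": -1,"dy": 0,"dz": 2,"turn": 0,"jaw": 0.5}])

```text
time: 9.75
tool_pos: [0.5769, -0.0593, 0.0861]
tool_rot: [-0.0, 0.999, 0.045, -0.0]
contact_force: [-0.5, 1.1, -1.5]
gripper_width: 0.673
grasp_force: 64.7
```

apply_moves(series=[{"dx": 0,"dy": 0,"dz": 1,"turn": 0,"jaw": 0.5},{"dx": 0,"dy": 0,"dz": 1,"turn": 0,"jaw": 0.5}])

```text
time: 9.92
tool_pos: [0.577, -0.0593, 0.0851]
tool_rot: [-0.0, 0.999, 0.045, -0.0]
contact_force: [0.3, -0.6, -1.7]
gripper_width: 0.676
grasp_force: 64.7
```

```bash
python3 - <<'E'
from h import *
to(.5769,-.058,.085,.0898)
E
```

```text
TCP [ 0.577  -0.0593  0.0851] yaw 0.0898 F [ 0.3 -0.6 -1.7] w 0.676 | dx 0.0 dy -1.3 dz 0.1 turn -0.000
```

apply_moves(series=[{"dx": 0,"dy": 0,"dz": 1,"turn": 0,"jaw": 0.5},{"dx": 0,"dy": 0,"dz": 1,"turn": 0,"jaw": 0.5}])

```text
time: 10.08
tool_pos: [0.5773, -0.0593, 0.0847]
tool_rot: [0.0, 0.999, 0.045, -0.0]
contact_force: [-0.6, 0.4, 1.2]
gripper_width: 0.676
grasp_force: 65.0
```

apply_moves(series=[{"dx": 0,"dy": 0,"dz": 1,"turn": 0,"jaw": 0.5},{"dx": 0,"dy": 0,"dz": 1,"turn": 0,"jaw": 0.5}])

```text
time: 10.25
tool_pos: [0.5773, -0.0594, 0.0845]
tool_rot: [0.0, 0.999, 0.045, -0.0]
contact_force: [-4.2, 0.9, 6.8]
gripper_width: 0.676
grasp_force: 65.5
```

Contact on the arm tips. I'm opening the jaws so the plate tips back onto the easel.

apply_moves(series=[{"dx": 0,"dy": 0,"dz": -1,"turn": 0,"jaw": 0},{"dx": 0,"dy": 0,"dz": -1,"turn": 0,"jaw": 0},{"dx": 0,"dy": 0,"dz": -1,"turn": 0,"jaw": 0},{"dx": 0,"dy": 0,"dz": -1,"turn": 0,"jaw": 0}])

```text
time: 10.58
tool_pos: [0.5772, -0.0593, 0.0841]
tool_rot: [-0.0, 0.999, 0.045, 0.0]
contact_force: [0.0, 0.4, 1.1]
gripper_width: 1.001
grasp_force: 0.0
```

apply_moves(series=[{"dx": 0,"dy": 0,"dz": -30,"turn": 0,"jaw": 0},{"dx": 0,"dy": 0,"dz": -70,"turn": 0,"jaw": 0},{"dx": 0,"dy": 0,"dz": -100,"turn": 0,"jaw": 0},{"dx": 0,"dy": 0,"dz": -100,"turn": 0,"jaw": 0},{"dx": 0,"dy": 0,"dz": -100,"turn": 0,"jaw": 0}])

```text
time: 11.0
tool_pos: [0.5788, -0.0597, 0.1873]
tool_rot: [0.001, 0.999, 0.045, 0.003]
contact_force: [0.2, -0.3, -0.2]
gripper_width: 1.0
grasp_force: 0.0
```

```bash
python3 - <<'E'
from h import *
import pickle
H=easel_hulls()
s=2**-.5;pl=np.array([[-21+s*a-s*n,y,35+s*a+s*n] for a in(0,60) for n in(0,8) for y in(-50,50)])/1000
P=(.5769,-.0575,-1.481)
f=wrist();d=grab_frame('side');print(state()['tool_pos'],state()['gripper_width'])
a=overlay(f,[pl],P,[180,150,380,350],2);b=overlay(d,[pl],P,[225,170,305,240],5)
c=np.zeros((400,800,3),np.uint8);c[:400,:400]=a;c[:350,400:800]=b;cv2.imwrite('pics/l1.png',c)
E
```

```text
[ 0.57658724 -0.05918034  0.18325254] 0.9983086315389958
```

View pics/l1.png

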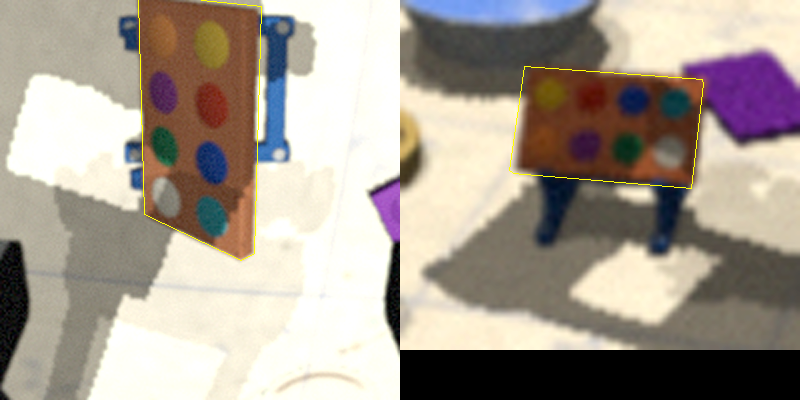

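The view shows the plate leaning on both arms, exactly matching the predicted seat outline in the wrist and side views. For the regrasp, I'm going slightly to the front with the jaws straddling the upper edge, then tilting the plate upright on the lip while closing.

```bash
python3 - <<'E'
from h import *
to(.5756,-.0426,.12,.0898)
E
```

```text
TCP [ 0.5766 -0.0592  0.1833] yaw 0.0898 F [-1.1  0.1 -0.1] w 0.998 | dx 0.5 dy -16.6 dz 63.3 turn 0.000
```

apply_moves(series=[{"dx": 0,"dy": -16,"dz": 0,"turn": 0,"jaw": 0},{"dx": 0,"dy": -16,"dz": 30,"turn": 0,"jaw": 0},{"dx": 0,"dy": -16,"dz": 60,"turn": 0,"jaw": 0},{"dx": 0,"dy": -16,"dz": 60,"turn": 0,"jaw": 0},{"dx": 0,"dy": -16,"dz": 60,"turn": 0,"jaw": 0}])

```text
time: 11.52
tool_pos: [0.5729, -0.0428, 0.1204]
tool_rot: [-0.001, 0.999, 0.045, -0.004]
contact_force: [0.3, 0.2, 1.3]
gripper_width: 1.001
grasp_force: 0.0
```

```bash
python3 - <<'E'
from h import *
to(.5756,-.0426,.077,.0898)
f=wrist()
s=2**-.5
for a in spotter.outline_of(f,'plate')[:2]:print(a['conf'],a['extent'])
P=(.5769,-.0575,-1.481)
pl=np.array([[-21+s*a-s*n,y,35+s*a+s*n] for a in(0,60) for n in(0,8) for y in(-50,50)])/1000
q=proj(f,place(pl,*P));print(q.min(0),q.max(0))
E
```

```text
TCP [ 0.5729 -0.0428  0.1204] yaw 0.0898 F [0.3 0.2 1.3] w 1.001 | dx 2.7 dy 0.0 dz 43.4 turn 0.000
0.62 [0.0, 207.7, 39.2, 303.1]
0.61 [401.6, 219.2, 504.4, 312.7]
[265.77689364 149.19116431] [354.2671198  324.41384161]
```

apply_moves(series=[{"dx": 1,"dy": 0,"dz": 15,"turn": 0,"jaw": 0},{"dx": 1,"dy": 0,"dz": 30,"turn": 0,"jaw": 0},{"dx": 1,"dy": 0,"dz": 40,"turn": 0,"jaw": 0},{"dx": 1,"dy": 0,"dz": 44,"turn": 0,"jaw": 0},{"dx": 1,"dy": 0,"dz": 44,"turn": 0,"jaw": 0}])

```text
time: 12.03
tool_pos: [0.5765, -0.0433, 0.0801]
tool_rot: [-0.0, 0.999, 0.045, -0.0]
contact_force: [-0.4, -0.2, 0.3]
gripper_width: 1.002
grasp_force: 0.0
```

apply_moves(series=[{"dx": 0,"dy": 0,"dz": 0,"turn": 0,"jaw": 0.15},{"dx": 0,"dy": -1,"dz": 0,"turn": 0,"jaw": 0.25},{"dx": 0,"dy": -1,"dz": 0,"turn": 0,"jaw": 0.3}])

```text
time: 12.28
tool_pos: [0.5793, -0.0448, 0.084]
tool_rot: [0.003, 0.999, 0.045, 0.003]
contact_force: [0.9, -3.2, 2.3]
gripper_width: 0.699
grasp_force: 1.6
```

apply_moves(series=[{"dx": 0,"dy": 0,"dz": 0,"turn": 0,"jaw": 0.3},{"dx": 0,"dy": 0,"dz": 0,"turn": 0,"jaw": 0.3}])

```text
time: 12.45
tool_pos: [0.5779, -0.0428, 0.0821]
tool_rot: [0.001, 0.999, 0.045, 0.002]
contact_force: [1.1, -1.3, 1.9]
gripper_width: 0.699
grasp_force: 0.8
```

```bash
python3 - <<'E'
from h import *
to(.5756,-.0426,.077,.0898);print(state()['joint_vel'].round(3))
f=wrist()
for a in spotter.outline_of(f,'plate')[:3]:print(a['conf'],a['extent'])
d=grab_frame('side')
for a in spotter.outline_of(d,'plate')[:5]:print(a['conf'],a['extent'])
P=(.5769,-.0575,-1.481);s=2**-.5
pl=np.array([[-21+s*a-s*n,y,35+s*a+s*n] for a in(0,60) for n in(0,8) for y in(-50,50)])/1000
q=proj(d,place(pl,*P));print(q.min(0),q.max(0))
E
```

```text
TCP [ 0.5779 -0.0428  0.0821] yaw 0.0895 F [ 1.1 -1.3  1.9] w 0.699 | dx -2.3 dy -0.4 dz 5.1 turn -0.000
[ 0.004  0.007  0.017  0.007  0.001 -0.001]
0.93 [416.1, 240.6, 525.6, 330.8]
0.58 [259.0, 173.0, 359.4, 370.9]
0.78 [247.7, 180.5, 287.5, 206.0]
0.67 [284.0, 184.1, 308.4, 197.8]
[246.47719433 182.76947691] [285.26002342 207.21526525]
```

apply_moves(series=[{"dx": -1,"dy": -1,"dz": 0,"turn": 0,"jaw": 0.37},{"dx": -1,"dy": -2,"dz": 0,"turn": 0,"jaw": 0.44},{"dx": -1,"dy": -2,"dz": 0,"turn": 0,"jaw": 0.5},{"dx": -1,"dy": -2,"dz": 0,"turn": 0,"jaw": 0.5}])

```text
time: 12.98
tool_pos: [0.575, -0.04, 0.0798]
tool_rot: [-0.0, 0.999, 0.045, -0.001]
contact_force: [-0.1, -0.1, -0.1]
gripper_width: 0.502
grasp_force: 0.1
```

apply_moves(series=[{"dx": 0,"dy": -1,"dz": -1,"turn": 0,"jaw": 0.57},{"dx": 0,"dy": -2,"dz": -2,"turn": 0,"jaw": 0.64},{"dx": 0,"dy": -2,"dz": -2,"turn": 0,"jaw": 0.7},{"dx": 0,"dy": -2,"dz": -2,"turn": 0,"jaw": 0.7}])

```text
time: 13.32
tool_pos: [0.5753, -0.0383, 0.0824]
tool_rot: [-0.0, 0.999, 0.045, 0.0]
contact_force: [-0.5, 0.4, -0.7]
gripper_width: 0.299
grasp_force: 0.1
```

```bash
python3 - <<'E'
from h import *
to(.5756,-.0426,.077,.0898)
f=wrist()
for a in spotter.outline_of(f,'plate')[:3]:print(a['conf'],a['extent'])
d=grab_frame('side')
for a in spotter.outline_of(d,'plate')[:5]:print(a['conf'],a['extent'])
E
```

```text
TCP [ 0.5753 -0.0383  0.0824] yaw 0.0899 F [-0.5  0.4 -0.7] w 0.299 | dx -0.1 dy 4.3 dz 5.4 turn 0.000
0.97 [421.9, 240.0, 529.2, 338.3]
0.72 [270.9, 165.7, 318.8, 369.2]
0.91 [282.7, 180.9, 309.7, 196.0]
0.72 [249.3, 183.8, 287.4, 206.8]
```

apply_moves(series=[{"dx": 0,"dy": -1,"dz": -1,"turn": 0,"jaw": 0.77},{"dx": 0,"dy": -2,"dz": -2,"turn": 0,"jaw": 0.85},{"dx": 0,"dy": -2,"dz": -2,"turn": 0,"jaw": 1},{"dx": 0,"dy": -2,"dz": -2,"turn": 0,"jaw": 1},{"dx": 0,"dy": -2,"dz": -2,"turn": 0,"jaw": 1}])

```text
time: 13.93
tool_pos: [0.5753, -0.0366, 0.0846]
tool_rot: [0.0, 0.999, 0.045, 0.0]
contact_force: [-0.1, -1.2, 1.1]
gripper_width: 0.085
grasp_force: 59.8
```

apply_moves(series=[{"dx": 0,"dy": 0,"dz": 0,"turn": 0,"jaw": 1},{"dx": 0,"dy": 0,"dz": 0,"turn": 0,"jaw": 1}])

```text
time: 14.1
tool_pos: [0.5753, -0.0366, 0.0846]
tool_rot: [0.0, 0.999, 0.045, 0.0]
contact_force: [-0.8, -1.8, 2.5]
gripper_width: 0.093
grasp_force: 59.9
```

```bash
python3 - <<'E'
from h import *
to(.5756,-.0426,.077,.0898)
P=(.5769,-.0575,-1.481)
f=wrist();d=grab_frame('side')
for g in (f,d):
    for a in spotter.outline_of(g,'plate')[:3]:print(a['conf'],a['extent'])
    pl=box(-25,-17,-50,50,39,99);q=proj(g,place(pl,*P));print('pred',q.min(0).round(),q.max(0).round())
E
```

```text
TCP [ 0.5753 -0.0366  0.0846] yaw 0.0898 F [-0.8 -1.8  2.5] w 0.093 | dx -0.2 dy 6.0 dz 7.6 turn 0.000
0.82 [266.2, 168.0, 294.4, 369.4]
0.73 [421.0, 235.2, 530.2, 342.3]
0.67 [252.3, 175.2, 381.7, 312.2]
pred [274. 165.] [297. 392.]
0.93 [245.4, 182.8, 284.9, 205.8]
0.57 [280.5, 182.3, 309.5, 196.4]
pred [245. 183.] [283. 207.]
```

Upright grip confirmed: 8 mm opening at 60 N. I'm lifting and carrying it to the rack.

apply_moves(series=[{"dx": 0,"dy": 0,"dz": -15,"turn": 0,"jaw": 1},{"dx": 0,"dy": 0,"dz": -40,"turn": 0,"jaw": 1},{"dx": 0,"dy": 0,"dz": -70,"turn": 0,"jaw": 1},{"dx": 0,"dy": 0,"dz": -95,"turn": 0,"jaw": 1},{"dx": 0,"dy": 0,"dz": -95,"turn": 0,"jaw": 1}])

```text
time: 14.72
tool_pos: [0.5782, -0.0366, 0.1854]
tool_rot: [0.001, 0.999, 0.045, 0.005]
contact_force: [1.4, 0.2, 0.2]
gripper_width: 0.093
grasp_force: 59.5
```

```bash
python3 - <<'E'
from h import *
to(.5002,.2305,.18,-.264)
E
```

```text
TCP [ 0.5782 -0.0366  0.1854] yaw 0.0899 F [1.4 0.2 0.2] w 0.093 | dx -53.7 dy -273.0 dz 5.4 turn 0.354
```

apply_moves(series=[{"dx": -6,"dy": -32,"dz": 0,"turn": 0.06,"jaw": 1},{"dx": -12,"dy": -64,"dz": 0,"turn": 0.13,"jaw": 1},{"dx": -18,"dy": -96,"dz": 0,"turn": 0.21,"jaw": 1},{"dx": -24,"dy": -128,"dz": 0,"turn": 0.28,"jaw": 1},{"dx": -30,"dy": -158,"dz": 0,"turn": 0.354,"jaw": 1}])

```text
time: 15.13
tool_pos: [0.5295, 0.1199, 0.1775]
tool_rot: [-0.0, 0.991, -0.134, -0.001]
contact_force: [0.9, 0.3, -1.2]
gripper_width: 0.086
grasp_force: 59.5
```

```bash
python3 - <<'E'
from h import *
to(.5002,.2305,.18,-.264)
E
```

```text
TCP [0.5295 0.1199 0.1775] yaw -0.268 F [ 0.9  0.3 -1.2] w 0.086 | dx -57.5 dy -98.9 dz -2.5 turn -0.004
```

```bash
cat >> h.py <<'E'
def strip(f):
    px=f['pixels'].astype(int);red=((px[...,0]>px[...,1]*2.2)&(px[...,0]>px[...,2]*2.2)).astype(np.uint8)
    n,l,st,ce=cv2.connectedComponentsWithStats(red)
    for i in range(1,n):
        if st[i,4]>80:
            pts=np.argwhere(l==i)[:,::-1];w=onz(f,pts,.014)*1000;print(st[i],cv2.minAreaRect(w.astype(np.float32)),w.mean(0).round(1))
E
python3 - <<'E'
from h import *
strip(wrist()); s=grab_frame('scene');strip(s)
to(.5002,.2305,.18,-.264)
E
```

```text
[177 216  16  69 475] ((500.5564270019531, 230.23748779296875), (9.996268272399902, 75.57965850830078), 75.01277160644531) [500.1 230.5]
TCP [0.5288 0.1218 0.1774] yaw -0.2605 F [ 1.2 -0.7 -1.1] w 0.094 | dx -55.6 dy -97.6 dz -2.6 turn 0.004
```

apply_moves(series=[{"dx": -15,"dy": -26,"dz": 0,"turn": 0,"jaw": 1},{"dx": -30,"dy": -52,"dz": 0,"turn": 0,"jaw": 1},{"dx": -45,"dy": -78,"dz": 0,"turn": 0,"jaw": 1},{"dx": -58,"dy": -98,"dz": 0,"turn": 0,"jaw": 1},{"dx": -58,"dy": -98,"dz": 0,"turn": 0,"jaw": 1}])

```text
time: 15.65
tool_pos: [0.499, 0.2307, 0.1778]
tool_rot: [-0.0, 0.992, -0.13, -0.001]
contact_force: [-0.6, -1.1, -1.3]
gripper_width: 0.089
grasp_force: 59.6
```

apply_moves(series=[{"dx": 0,"dy": 0,"dz": 20,"turn": 0,"jaw": 1},{"dx": 0,"dy": 0,"dz": 40,"turn": 0,"jaw": 1},{"dx": 0,"dy": 0,"dz": 50,"turn": 0,"jaw": 1},{"dx": 0,"dy": 0,"dz": 50,"turn": 0,"jaw": 1},{"dx": 0,"dy": 0,"dz": 50,"turn": 0,"jaw": 1}])

```text
time: 16.07
tool_pos: [0.5002, 0.2272, 0.1282]
tool_rot: [0.001, 0.991, -0.132, -0.001]
contact_force: [-0.8, -0.1, -0.1]
gripper_width: 0.092
grasp_force: 59.6
```

```bash
python3 - <<'E'
from h import *
f=wrist();strip(f)
to(.5002,.2305,.1,-.264)
p=state()['tool_pos']
for a in spotter.outline_of(f,'plate')[:4]:
    print(a['conf'],a['extent'])
q=proj(f,place(np.array([[x,y,p[2]+.0144] for x in(-.05,.05) for y in(-.004,.004)]),p[0],p[1],-.264));print(q.round(1).tolist())
save(f['pixels'],'s1.png')
E
```

```text
TCP [0.5011 0.2275 0.1295] yaw -0.2648 F [-0.2  0.2 -1.1] w 0.088 | dx -1.6 dy -2.6 dz 29.5 turn -0.001
0.93 [268.1, 168.7, 296.1, 365.9]
[[291.3, 392.5], [274.9, 392.5], [294.8, 191.5], [271.4, 191.5]]
```

```bash
python3 - <<'E'
from h import *
f=wrist();p=state()['tool_pos'];q=state()['tool_rot'];yaw=2*np.arctan2(q[2],q[1])
m=spotter.outline_of(f,'plate')[0]['region'];print(p,yaw)
roi=[230,120,340,300]
H0=lambda zt:[box(-50,50,-4,4,zt-60,zt)]
for zt in(p[2]*1e3+14.4,):
    h=H0(zt)
    mm=m.copy();mm[270:]=0
    # only compare rows<270
    best=None
    for zz in (-4,0,4):
        R=fit([(f,mm,[230,120,340,270])],H0(zt+zz),np.array([p[0],p[1],yaw]));print(zz,R[0].round(4),round(R[1],3))
E
```

```text
[0.50164004 0.22792956 0.13064552] -0.2646093282738179
-4 [ 0.4998  0.229  -0.2628] 0.881
0 [ 0.5005  0.2288 -0.2604] 0.906
4 [ 0.501   0.2287 -0.261 ] 0.925
```

apply_moves(series=[{"dx": -1,"dy": -2,"dz": 10,"turn": 0,"jaw": 1},{"dx": -1,"dy": -2,"dz": 25,"turn": 0,"jaw": 1},{"dx": -1,"dy": -2,"dz": 38,"turn": 0,"jaw": 1},{"dx": -1,"dy": -2,"dz": 38,"turn": 0,"jaw": 1},{"dx": -1,"dy": -2,"dz": 38,"turn": 0,"jaw": 1}])

```text
time: 16.68
tool_pos: [0.4992, 0.23, 0.0899]
tool_rot: [0.001, 0.991, -0.132, -0.001]
contact_force: [0.8, 0.5, -1.1]
gripper_width: 0.088
grasp_force: 59.6
```

```bash
python3 - <<'E'
from h import *
to(.5003,.2304,.06,-.2635);print(state()['joint_vel'].round(3).max())
E
```

```text
TCP [0.4992 0.23   0.0899] yaw -0.2641 F [ 0.8  0.5 -1.1] w 0.088 | dx 0.9 dy -0.7 dz 29.9 turn -0.001
0.002
```

Aligned to within 1 mm. I'm lowering into the slot.

apply_moves(series=[{"dx": 1,"dy": -0.5,"dz": 5,"turn": 0,"jaw": 1},{"dx": 1,"dy": -0.5,"dz": 10,"turn": 0,"jaw": 1},{"dx": 1,"dy": -0.5,"dz": 14,"turn": 0,"jaw": 1},{"dx": 1,"dy": -0.5,"dz": 14,"turn": 0,"jaw": 1}])

```text
time: 17.02
tool_pos: [0.5008, 0.2302, 0.0764]
tool_rot: [0.0, 0.991, -0.132, -0.001]
contact_force: [0.0, 0.3, -1.4]
gripper_width: 0.088
grasp_force: 59.6
```

apply_moves(series=[{"dx": 0,"dy": 0,"dz": 4,"turn": 0,"jaw": 1},{"dx": 0,"dy": 0,"dz": 8,"turn": 0,"jaw": 1},{"dx": 0,"dy": 0,"dz": 11,"turn": 0,"jaw": 1},{"dx": 0,"dy": 0,"dz": 11,"turn": 0,"jaw": 1}])

```text
time: 17.35
tool_pos: [0.5007, 0.2302, 0.0653]
tool_rot: [0.0, 0.991, -0.132, -0.001]
contact_force: [-0.4, 0.4, -1.7]
gripper_width: 0.091
grasp_force: 59.6
```

apply_moves(series=[{"dx": 0,"dy": 0,"dz": 2,"turn": 0,"jaw": 1},{"dx": 0,"dy": 0,"dz": 4,"turn": 0,"jaw": 1},{"dx": 0,"dy": 0,"dz": 4,"turn": 0,"jaw": 1}])

```text
time: 17.6
tool_pos: [0.5011, 0.2304, 0.0619]
tool_rot: [0.0, 0.991, -0.132, -0.0]
contact_force: [-0.2, 0.0, -1.5]
gripper_width: 0.087
grasp_force: 59.6
```

apply_moves(series=[{"dx": 0,"dy": 0,"dz": 1,"turn": 0,"jaw": 1},{"dx": 0,"dy": 0,"dz": 2,"turn": 0,"jaw": 1}])

```text
time: 17.77
tool_pos: [0.5014, 0.2305, 0.0604]
tool_rot: [-0.0, 0.991, -0.132, 0.0]
contact_force: [-0.4, -0.8, -1.3]
gripper_width: 0.092
grasp_force: 59.6
```

apply_moves(series=[{"dx": 0,"dy": 0,"dz": 1,"turn": 0,"jaw": 1},{"dx": 0,"dy": 0,"dz": 2,"turn": 0,"jaw": 1},{"dx": 0,"dy": 0,"dz": 2,"turn": 0,"jaw": 1}])

```text
time: 18.02
tool_pos: [0.5015, 0.2305, 0.0596]
tool_rot: [0.0, 0.991, -0.132, -0.0]
contact_force: [-3.6, -0.5, 7.3]
gripper_width: 0.088
grasp_force: 60.8
```

apply_moves(series=[{"dx": 0,"dy": 0,"dz": 1,"turn": 0,"jaw": 1},{"dx": 0,"dy": 0,"dz": 1,"turn": 0,"jaw": 1}])

```text
time: 18.18
tool_pos: [0.5015, 0.2306, 0.0595]
tool_rot: [0.0, 0.991, -0.132, -0.0]
contact_force: [-7.2, -2.5, 11.9]
gripper_width: 0.089
grasp_force: 61.7
```

On the strip, at the expected height. I'm relaxing the pressure, opening only partly because a neighbouring plate is close, and retreating.

apply_moves(series=[{"dx": 0,"dy": 0,"dz": -2,"turn": 0,"jaw": 1},{"dx": 0,"dy": 0,"dz": -2,"turn": 0,"jaw": 0.8},{"dx": 0,"dy": 0,"dz": -2,"turn": 0,"jaw": 0.65},{"dx": 0,"dy": 0,"dz": -2,"turn": 0,"jaw": 0.65},{"dx": 0,"dy": 0,"dz": -2,"turn": 0,"jaw": 0.65}])

```text
time: 18.6
tool_pos: [0.5012, 0.2304, 0.059]
tool_rot: [0.0, 0.991, -0.132, -0.0]
contact_force: [0.1, -0.4, -0.2]
gripper_width: 0.353
grasp_force: 0.0
```

apply_moves(series=[{"dx": 0,"dy": 0,"dz": -15,"turn": 0,"jaw": 0.65},{"dx": 0,"dy": 0,"dz": -45,"turn": 0,"jaw": 0.65},{"dx": 0,"dy": 0,"dz": -80,"turn": 0,"jaw": 0.65},{"dx": 0,"dy": 0,"dz": -115,"turn": 0,"jaw": 0.65},{"dx": 0,"dy": 0,"dz": -130,"turn": 0,"jaw": 0.65}])

```text
time: 19.02
tool_pos: [0.5034, 0.2311, 0.1947]
tool_rot: [-0.002, 0.991, -0.132, 0.003]
contact_force: [1.6, 0.6, 0.5]
gripper_width: 0.351
grasp_force: 0.0
```

apply_moves(series=[{"dx": 0,"dy": 0,"dz": 0,"turn": 0,"jaw": 0.65},{"dx": 0,"dy": 0,"dz": 0,"turn": 0,"jaw": 0.65},{"dx": 0,"dy": 0,"dz": 0,"turn": 0,"jaw": 0.65}])

```text
time: 19.27
tool_pos: [0.5004, 0.2301, 0.1875]
tool_rot: [0.001, 0.991, -0.132, -0.001]
contact_force: [0.6, -0.0, -0.1]
gripper_width: 0.348
grasp_force: 0.0
```

```bash
python3 - <<'E'
from h import *
to(.5003,.2304,.06,-.2635)
for g in(wrist(),grab_frame('side'),grab_frame('scene')):
    for a in spotter.outline_of(g,'plate')[:5]:print(round(a['conf'],2),a['extent'])
    for y in(0,62,124):
        q=proj(g,place(box(-50,50,y-4,y+4,14,74),.5003,.2304,-.2635));print('pred',y,q.min(0).round(),q.max(0).round())
E
```

```text
TCP [0.5004 0.2301 0.1875] yaw -0.2642 F [ 0.6 -0.  -0.1] w 0.348 | dx -0.2 dy -0.2 dz 127.5 turn -0.001
0.88 [274.6, 139.9, 287.7, 270.3]
pred 0 [278. 141.] [289. 271.]
pred 62 [195. 142.] [225. 270.]
pred 124 [122. 144.] [167. 268.]
0.77 [282.6, 182.4, 309.6, 198.9]
0.58 [239.8, 250.6, 286.3, 289.1]
pred 0 [239. 249.] [282. 289.]
pred 62 [221. 265.] [267. 308.]
pred 124 [201. 284.] [249. 329.]
0.74 [239.3, 253.5, 273.7, 289.4]
0.56 [306.7, 189.5, 330.5, 213.1]
pred 0 [241. 253.] [273. 292.]
pred 62 [221. 265.] [254. 306.]
pred 124 [200. 277.] [234. 321.]
```

The plate matches the predicted seated pose in all three views, so I'm handing in.

```bash
python3 -c "
from plant import ticket
print(ticket.job_done())"
```

```text
the job is handed in; nothing more can be done
None
```

The copper plate was leaned on the easel and let go, then taken by its upper long edge and stood fully down in the red-strip slot; the job is handed in at about 19 s, but no verdict was returned.

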